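# Open the snap-held lure mould and put the casting in the curing tray

## Task

Pull the upper half of the lure mould straight up by its red handle until its spring catches let go, and set it down, handle up, on the green mat. Then take the orange lure body out of the lower half and lay it flat in the empty, cork-padded pocket of the white curing tray; do not drop either part, and leave the other lures and the things on the bench where they are.

Things in the scene. Friction and masses are not known exactly. Their poses are not given: they have to be found in the camera images.
- mould_base: Lower mould half, bolted to the bench: dark base plate 232 x 104 x 8 mm with an aluminium block 150 x 80 mm on it. Origin: centre of the plate's underside, on the bench; x along the mould's length, z up. The parting face is 40 mm up. Two upright guide dowels, 10 mm thick, at x = -64 and +64 mm, reach 20 mm above that face; blue catch posts at x = -106 and +106 mm reach 60 mm up.
- cavity (a point): Middle of the cavity floor of the lower half, 29 mm above the bench. The cavity is 112 mm (along the mould) x 40 mm and 11 mm deep. At mid-length a notch 48 mm wide is cut through both long sides, down to 16 mm above the bench and in to 20 mm from the centre line, so that fingers can take the lure by its long sides.
- catch (a point): Brass roller of one spring catch (the other is at the other end), 51 mm above the bench. The rollers sit over steel beads on the ends of the upper half and hold it down. Together they let go at an upward pull of about 12 to 17 N plus the half's weight, within the first 10 mm of lift; after 24 mm of lift the dowels are clear as well.
- mould_top: Upper mould half, loose, grey, 0.34 to 0.5 kg: plate 150 x 70 x 24 mm (158 mm over the end beads), hollow underneath over the lure. Origin: centre of its underside, which at the start lies on the parting face, 40 mm above the bench; x along its length and its handle, z up.
- handle (a point): Middle of the red bar handle on the upper half, 59 mm above that half's underside. The bar is 96 mm long (the half's x), 22 mm wide, 20 mm high, on two posts 12 mm wide, 36 mm either side of its middle, with 25 mm of air under the bar: fingers can close on its long sides from above.
- lure: Orange flat lure body with a black tail, 0.04 to 0.085 kg, lying flat: 95 mm long (x; head to -x, tail to +x), 36 mm wide (y), 22 mm thick. Long sides flat and upright within 14 mm either side of the origin. Origin: centre of its underside, at mid-length. Starts hidden in the closed mould on the cavity floor, lengthwise.
- tray: White curing tray, fixed, 134 mm (x) x 250 mm (y), walls 13 mm high and 5 mm thick, floor 5 mm above the bench; three pockets in a row along y at a pitch of 82 mm, each 124 mm (x) x 76 to 78 mm (y) inside. Origin: centre of its underside.
- pad: Cork pad, fixed, 112 x 66 x 2 mm, at the middle of the tray's empty pocket (which of the three changes). Origin: centre of its underside, on the pocket floor 5 mm above the bench; its top is 7 mm above the bench; x along the pocket's length.
- mat: Green mat, fixed to the bench, 220 mm (x) x 170 mm (y) x 3 mm. Origin: centre of its underside.
- lure_green: Finished green lure, same shape and size as the orange one, loose, lying in another pocket of the tray. To be left alone.
- lure_blue: Finished blue lure, same shape and size, loose, lying in another pocket of the tray. To be left alone.
- cup: White open cup, 76 mm wide, 95 mm high, on the bench beyond the task's things; origin at the centre of its underside. To be left alone.
- paint_pot: Paint jar with a yellow label and black cap, 52 mm wide, 75 mm high, on the bench; origin at the centre of its underside. To be left alone.
- pliers: Red-handled pliers, 145 mm long, 16 mm high, lying on the bench; origin near the middle. To be left alone.
- tape_roll: Brown tape roll, 90 mm wide, 22 mm high, flat on the bench beyond the task's things; origin at the centre of its underside. To be left alone.
- screwdriver: Red-handled screwdriver, 170 mm long, lying on the bench beyond the task's things; origin near the middle of its length. To be left alone.
Not all that is in view belongs to the job. What is shaped like the mould_top but purple is not meant.

How it is judged:
By the outcome, as a careful person would: the job done as asked, in the order asked, and still so for the second after the job is handed in, with the robot touching nothing.
It also fails if it takes over 64 s, if anything falls off the work surface, if the arm or the gripper's body presses on something with over 40 N, if the wrist force passes 120 N, or if a joint passes its speed limit or range.

## Robot

A 6-joint arm with a two-finger parallel gripper is mounted at the origin on the work surface. World frame = base frame: x ahead of the robot, y to its left, z up, the work surface at z = 0. Lengths are in m, angles in degrees, forces in N, time in s.
With the tool pointing down it reaches from about 0.3 to 0.75 m from the base axis. Payload 8.5 kg.
Tool frame: the origin (TCP) lies midway between the tips of the shut fingers; the grasp point (between the pads) lies 19 mm behind it (env.grasp_offset is the distance from the TCP to the grasp point, in m); z points along the fingers, y is the line along which they close (so a half turn about z gives the same grasp; the last joint's range is limited). The gripper opens to 85 mm and grips with 20 to 120 N. Pads are 22 mm wide; open, the fingers measure 114 mm over their backs; the gripper's body (76 mm by 85 mm) begins 54 mm behind the grasp point. The pads swing forward as they close: fully open they stand 13 mm farther back than shut.
Start: joints at [56.19, 21.807, 74.336, -0, 83.858, -12.336], TCP at [0.201, 0.512, 0.231] pointing down, gripper open.
Joint ranges: [-178.18, 178.18], [-50.72, 133.34], [12.68, 142.11], [-81.47, 261.47], [9.98, 163.14], [-165.26, 165.26]. Speed limits (degrees/s): [136.94, 136.94, 180, 180, 180, 180].

## Interface

Orientations are given as a 3x3 rotation matrix whose columns are the frame's x, y, z axes.
In Python, from rig import env gives the robot as it stands.
- The arm moves only by the tool servo_tool, never from a script. Its argument "deltas" is text: rows parted by semicolons, each of 7 numbers parted by spaces: the opening, from 0 (shut) to 1 (fully open), then the shift along the tool's x, y, z in mm, then the turn, a rotation vector about the tool's x, y, z in rad. A call has 1 to 8 rows; each row shifts and turns the commanded pose from where the row before left it, along the tool's axes as they then stand; what a row does not reach is not made up. A row lasts 1/12 s, in which the tool goes at most 41.7 mm and 7.16 degrees, less where a joint would pass 70% of its speed; a pose out of reach is approached as far as the arm can. A call is refused whole if a number of a shift passes 41.7 or a number of a turn 0.125, either way. A call with a gripper value outside its range is refused whole. The fingers move at their own pace and stop on an object; "newtons" is the grip in N (left out, the last holds). Time passes only in rows, so rows that do not move let the fingers close. It gives the time, the measured TCP pose, the force, the opening and the grip force at its end, in the units of the state.
- env.observe(): the state, without advancing time (a new reading comes with each control period).
- env.get_image(name): name is "side" or "top"; returns a dict with "img" (420x560x3 uint8, red, green, blue), "depth" (420x560 float32, m along the optical axis (not along the pixel's ray), 0 where there is no reading), "camera_matrix" (3x3 intrinsics, pixels), "world_to_cam" (4x4, takes a point from world to camera coordinates). Camera axes: x right, y down, z forward; pixel columns grow to the right and rows downward; lengths in m; the calibration is good to about 2 mm. A picture is of the moment at which its call begins.
- env.close_job(): hands the job in; it is judged then, once.
Trained networks look in a picture, given as the dict that the camera call returned (one of the last four; its "shot" number tells which), for a name from the list of things; names that differ only in an ending like _2 or _b are one class to them, and where a whole thing is asked for, a point or a joint stands for the part that bears it (a point fixed in the world has none). Each returns a list of dicts, best first, with "conf" (0 to 1); they miss things now and then, are a little off and sometimes report something else, mostly with a low value. They report only what shows in the picture. A call takes as long as a camera call. They do not tell look-alikes from the thing itself.
- env.spot_in(name, picture): "bbox" ([centre column, centre row, width, height] in pixels, round what is visible of it).
- env.spot_point(name, picture): "uv" ([column, row] in pixels: a listed point, or the origin of a listed thing).
The state is a dict: "time_s": time; "q": joint angles; "qvel": joint speeds; "joint_efforts": joint torques, N m; "position": TCP position; "tool_rot": TCP orientation; "ft_force": force on the tool from outside, world axes, zero at the start; "wrist_torque": the same for the moment, N m; "grip_width": finger opening in m; "gripper_force": force on a finger pad.
Only numpy, scipy, OpenCV 4.12 (cv2) and the standard library are available. Lean on these libraries where they do the work, as an engineer would, in place of code of your own. Each camera call takes 0.05 s, during which the arm holds its last target. There are 200 camera calls.

## Working session

There is one attempt and no reset: what is moved stays moved. The work goes in short steps, Python scripts to look and compute and a tool call to move; the robot and the scene stay as the last step left them, time stands still between calls to the robot, and variables do not carry over. Pictures are saved under pics/ and viewed, at most 10 in all, crops included, and the job is handed in when it is done.

Besides the shell and the picture viewer there is one more tool, called after ">>>" as name(argument=value, ...) on one line, values as JSON. servo_tool: Moves the arm, as the interface text tells. Its arguments: {"type":"object","properties":{"deltas":{"type":"string"},"newtons":{"type":"number"}},"required":["deltas"]}

```bash
mkdir -p pics; cat > h.py <<'E'
import numpy as np, cv2
from rig import env
def world(p,uv,z=None):
    K=p["camera_matrix"];T=np.linalg.inv(p["world_to_cam"])
    r=np.linalg.inv(K)@[uv[0],uv[1],1.]
    if z is None:
        u,v=int(round(uv[0])),int(round(uv[1]));d=np.median(p["depth"][max(v-1,0):v+2,max(u-1,0):u+2])
    else:
        d=(z-T[2,3])/(T[:3,:3]@r)[2]
    return T[:3,:3]@(r*d)+T[:3,3]
def save(p,n): cv2.imwrite(f"pics/{n}.png",p["img"][:,:,::-1])
E
python3 - <<'E'
from h import *
np.set_printoptions(precision=4,suppress=True)
Z=dict(mould_base=None,catch=.051,handle=.109,mould_top=None,pad=.007,mat=.003,tray=.005,lure_green=.027,lure_blue=.027,cup=None,paint_pot=None)
ps={n:env.get_image(n) for n in("top","side")}
for n,p in ps.items():
    save(p,n+"0")
    for k,z in Z.items():
        for d in env.spot_point(k,p)[:3]:
            print(n,k,round(d["conf"],2),np.round(d["uv"]),world(p,d["uv"]), world(p,d["uv"],z) if z else "")
s=env.observe();print(s["position"],s["tool_rot"],s["ft_force"],s["grip_width"],env.grasp_offset)
E
```

```text
top mould_base 0.79 [186. 245.] [0.5197 0.27   0.0644] 
top catch 0.86 [188. 215.] [0.5944 0.2685 0.0618] [0.5958 0.2704 0.051 ]
top catch 0.17 [297. 154.] [ 0.7656 -0.0063  0.0158] [ 0.7565 -0.0049  0.051 ]
top handle 0.98 [102. 202.] [0.6247 0.48   0.0701] [0.6185 0.4667 0.109 ]
top handle 0.77 [181. 242.] [0.5241 0.2761 0.1084] [0.5241 0.276  0.109 ]
top mould_top 0.96 [115. 204.] [0.626  0.4623 0.0242] 
top mould_top 0.84 [186. 246.] [0.5164 0.2714 0.0628] 
top pad 0.72 [328. 253.] [ 0.5039 -0.0867  0.0069] [ 0.5039 -0.0867  0.007 ]
top mat 0.61 [185. 171.] [0.7174 0.2892 0.013 ] [0.7196 0.291  0.003 ]
top mat 0.55 [404. 238.] [ 0.5457 -0.2858  0.003 ] [ 0.5457 -0.2858  0.003 ]
top tray 0.61 [300. 258.] [ 0.4897 -0.0116  0.0268] [ 0.4908 -0.0126  0.005 ]
top tray 0.2 [185. 245.] [0.519  0.2739 0.0642] [0.5235 0.2845 0.005 ]
top lure_green 0.68 [270. 260.] [0.4853 0.063  0.0265] [0.4853 0.063  0.027 ]
top lure_blue 0.96 [298. 258.] [ 0.4892 -0.0071  0.0267] [ 0.4891 -0.0071  0.027 ]
top cup 0.69 [245. 153.] [0.7701 0.1334 0.0042] 
top paint_pot 0.69 [355. 159.] [ 0.7415 -0.153   0
[... 588 characters left out ...]
-0.2925  0.0019] [ 0.5483 -0.2929  0.003 ]
side mat 0.52 [373. 254.] [ 0.7426 -0.1812  0.0304] [ 0.7594 -0.1676  0.003 ]
side tray 0.91 [257. 261.] [ 0.4839 -0.0275  0.026 ] [ 0.491  -0.0137  0.005 ]
side tray 0.42 [215. 190.] [0.5085 0.2452 0.0428] [0.5225 0.2813 0.005 ]
side lure_green 0.22 [217. 190.] [0.5144 0.2441 0.042 ] [0.5201 0.2584 0.027 ]
side lure_blue 0.9 [259. 260.] [ 0.4907 -0.0275  0.0238] [ 0.4896 -0.0296  0.027 ]
side cup 0.9 [306. 189.] [0.7347 0.1071 0.0377] 
side paint_pot 0.69 [372. 251.] [ 0.7424 -0.1775  0.042 ] 
[0.2013 0.5118 0.2313] [[-0.9306  0.3661 -0.    ]
 [ 0.3661  0.9306 -0.    ]
 [ 0.     -0.     -1.    ]] [ 0.3755 -0.6819 -0.1356] 0.08526710108070595 0.0187
```

View pics/top0.png

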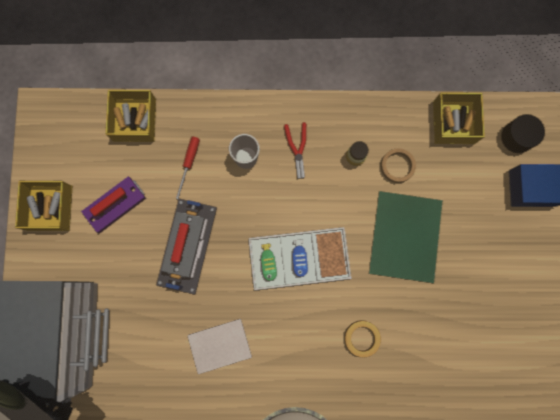

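View pics/side0.png

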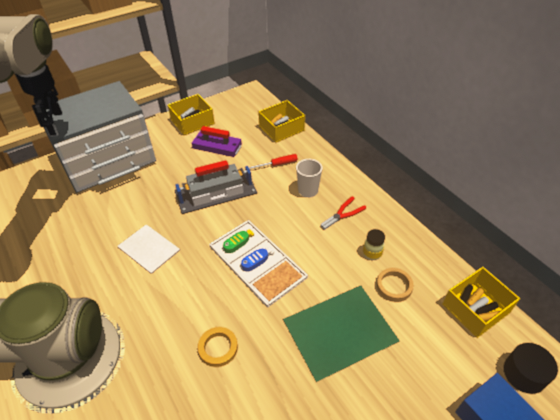

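The top view shows the grey mould at (186,245) with its red bar at (180,243), and a purple look-alike at (113,204). The empty cork pocket is at (332,255) and the mat at (406,237). Next I'll segment these for exact positions and yaw.

```bash
cat >> h.py <<'E'
def cloud(p,box):
    K=p["camera_matrix"];T=np.linalg.inv(p["world_to_cam"])
    v,u=np.mgrid[box[1]:box[3],box[0]:box[2]];v=v.ravel();u=u.ravel()
    d=p["depth"][v,u];c=np.linalg.inv(K)@np.stack([u,v,np.ones_like(u)])*d
    W=(T[:3,:3]@c).T+T[:3,3];return W[d>0],p["img"][v,u][d>0].astype(int)
def rect(P):
    (c,s,a)=cv2.minAreaRect(P[:,:2].astype(np.float32)*1000)
    if s[0]<s[1]: a+=90;s=s[::-1]
    return np.round(c,1),np.round(s,1),round((a+90)%180-90,2),len(P)
E
python3 - <<'E'
from h import *
t=env.get_image("top");s=env.get_image("side")
for n,p,b,bm,bp,bl in(("top",t,(150,190,220,300),(360,185,450,290),(245,225,355,295),(283,230,315,285)),("side",s,(170,155,260,215),(275,280,405,380),(205,218,312,308),(0,0,0,0))):
    W,C=cloud(p,b);r,g,bb=C.T
    h=(r>1.8*g)&(r>1.8*bb)&(r>60)&(W[:,2]>.095);print(n,"handle",rect(W[h]),np.percentile(W[h][:,2],[5,50,95]))
    m=(W[:,2]>.055)&(W[:,2]<.07)&(abs(r-bb)<25);print("topplate",rect(W[m]),np.median(W[m][:,2]))
    W,C=cloud(p,bm);r,g,bb=C.T
    m=(g>1.25*r)&(W[:,2]<.02);print("mat",rect(W[m]),np.median(W[m],0))
    W,C=cloud(p,bp);r,g,bb=C.T
    m=(r>1.5*bb)&(W[:,2]>.003)&(W[:,2]<.012)&(r<225);print("pad",rect(W[m]),np.median(W[m],0))
    m=(abs(r-bb)<40)&(r>120)&(W[:,2]>.003)&(W[:,2]<.03);print("tray",rect(W[m]))
E
```

```text
top handle (array([521.9, 279.2]), array([94.7, 20.9]), -12.22, 364) [0.10284615 0.10849812 0.11298358]
topplate (array([522.4, 280.2]), array([221.9,  71.2]), -12.53, 1384) 0.06360364931030216
mat (array([ 549.4, -290. ]), array([214.5, 164.3]), -8.49, 5056) [ 0.54759627 -0.28989981  0.00267025]
pad (array([488.6, -12.4]), array([283. , 177.9]), -89.7, 1215) [ 0.49984664 -0.08817141  0.00619517]
tray (array([490.7, -11.2]), array([254.1, 136.8]), -83.43, 2590)
side handle (array([520.7, 277.2]), array([93.7, 27.5]), -10.99, 248) [0.09698399 0.10590453 0.10969584]
topplate (array([520.3, 274. ]), array([221.5,  74. ]), -13.37, 763) 0.062056836839176066
mat (array([ 551.2, -291. ]), array([217.6, 169.3]), -8.2, 5924) [ 0.545058   -0.29647907  0.00163612]
pad (array([485.8, -15.4]), array([249.5, 125.7]), -83.24, 288) [ 0.49102298 -0.09613417  0.00580466]
tray (array([488.8, -12.7]), array([252.5, 133.2]), -82.48, 1055)
```

>>> servo_tool(deltas="1 0 0 0 0 0 -0.08; 1 0 0 0 0 0 -0.079; 1 -36 -16 0 0 0 0; 1 -36 -16 0 0 0 0; 1 -36 -16 0 0 0 0; 1 -36 -16 0 0 0 0; 1 -36 -16 0 0 0 0; 1 -36 -16 0 0 0 0", newtons=90)

```text
time_s: 1.97
position: [0.3931, 0.3704, 0.2315]
tool_rot: [[-0.977, 0.214, 0.0], [0.214, 0.977, 0.0], [-0.0, 0.0, -1.0]]
ft_force: [0.5, -0.2, 0.4]
grip_width: 0.0854
gripper_force: 0.0
```

>>> servo_tool(deltas="1 -36 -16 0 0 0 0; 1 -36 -16 0 0 0 0; 1 -36 -16 0 0 0 0; 1 -36 -14 0 0 0 0; 1 0 0 35 0 0 0; 1 0 0 20 0 0 0; 1 0 0 0 0 0 0; 1 0 0 0 0 0 0")

```text
time_s: 2.63
position: [0.519, 0.2803, 0.1762]
tool_rot: [[-0.977, 0.214, -0.001], [0.214, 0.977, -0.0], [0.001, -0.001, -1.0]]
ft_force: [0.6, 0.3, 1.4]
grip_width: 0.0854
gripper_force: 0.0
```

```bash
cat >> h.py <<'E'
def togo(pos,yang):
    s=env.observe();R=np.array(s["tool_rot"]);p=np.array(s["position"])
    a=np.radians(yang);y=np.array([np.cos(a),np.sin(a),0]);z=np.array([0,0,-1.]);x=np.cross(y,z)
    G=np.stack([x,y,z],1)
    rv=cv2.Rodrigues(R.T@G)[0].ravel()
    print("t",round(s["time_s"],2),"pos",np.round(p*1000,1),"yang",round(np.degrees(np.arctan2(R[1,1],R[0,1])),2),"rv",rv.round(4),"d(cur)",(R.T@(pos-p)*1000).round(1),"d(goal)",(G.T@(pos-p)*1000).round(1),"F",np.round(s["ft_force"],1),"w",round(s["grip_width"]*1000,1),"gf",np.round(s["gripper_force"],1))
E
python3 - <<'E'
from h import *
togo(np.array([.522,.2795,.080]),77.6)
p=env.get_image("side");save(p,"s1")
t=env.get_image("top")
W,C=cloud(t,(283,225,360,295));r,g,b=C.T
m=(r>1.5*b)&(r>g*1.2)&(W[:,2]>.004)&(W[:,2]<.011)&(W[:,1]<-.055);print(rect(W[m]),np.median(W[m],0))
E
```

```text
t 2.63 pos [519.  280.3 176.2] yang 77.64 rv [-0.0007 -0.0014  0.0006] d(cur) [-3.2 -0.1 96.2] d(goal) [-3.1 -0.2 96.2] F [0.6 0.3 1.4] w 85.4 gf 0.0
(array([ 489. , -111.3]), array([177.8, 107.1]), 0.21, 865) [ 0.501849   -0.09429128  0.00706743]
```

>>> servo_tool(deltas="1 -3 0 30 0 0 0; 1 0 0 30 0 0 0; 1 0 0 20 0 0 0; 1 0 0 16 0 0 0; 1 0 0 0 0 0 0; 0 0 0 0 0 0 0; 0 0 0 0 0 0 0; 0 0 0 0 0 0 0", newtons=90)

```text
time_s: 3.4
position: [0.5229, 0.2802, 0.0822]
tool_rot: [[-0.977, 0.214, 0.003], [0.214, 0.977, 0.001], [-0.003, 0.002, -1.0]]
ft_force: [-0.5, -0.6, 0.2]
grip_width: 0.0517
gripper_force: 0.0
```

>>> servo_tool(deltas="0 0 0 0 0 0 0; 0 0 0 0 0 0 0; 0 0 0 0 0 0 0; 0 0 0 0 0 0 0")

```text
time_s: 3.73
position: [0.5225, 0.2798, 0.0814]
tool_rot: [[-0.977, 0.214, 0.002], [0.214, 0.977, 0.0], [-0.001, 0.001, -1.0]]
ft_force: [-1.5, -0.6, 6.4]
grip_width: 0.0209
gripper_force: 89.3
```

>>> servo_tool(deltas="0 0 0 -2 0 0 0; 0 0 0 -2 0 0 0; 0 0 0 -2 0 0 0; 0 0 0 -2 0 0 0; 0 0 0 -2 0 0 0; 0 0 0 -2 0 0 0; 0 0 0 -2 0 0 0; 0 0 0 -2 0 0 0")

```text
time_s: 4.4
position: [0.5222, 0.2796, 0.0972]
tool_rot: [[-0.977, 0.214, 0.001], [0.214, 0.977, -0.0], [-0.001, 0.0, -1.0]]
ft_force: [-0.7, -0.1, -3.6]
grip_width: 0.0204
gripper_force: 90.6
```

>>> servo_tool(deltas="0 0 0 -3 0 0 0; 0 0 0 -4 0 0 0; 0 0 0 -5 0 0 0; 0 0 0 -5 0 0 0; 0 0 0 -5 0 0 0; 0 0 0 -10 0 0 0; 0 0 0 -10 0 0 0; 0 0 0 0 0 0 0")

```text
time_s: 5.07
position: [0.5231, 0.2801, 0.141]
tool_rot: [[-0.977, 0.214, 0.004], [0.214, 0.977, 0.001], [-0.004, 0.002, -1.0]]
ft_force: [0.2, 0.1, -3.0]
grip_width: 0.0208
gripper_force: 90.7
```

```bash
python3 - <<'E'
from h import *
togo(np.array([.550,-.2905,.160]),81.6)
p=env.get_image("side");c=cv2.resize(p["img"][90:330,120:400],None,fx=2,fy=2);cv2.imwrite("pics/s2.png",c[:,:,::-1])
E
```

```text
t 5.07 pos [523.1 280.1 141. ] yang 77.64 rv [ 0.002   0.0039 -0.0692] d(cur) [-148.5 -551.5  -19.6] d(goal) [-110.  -560.5  -19. ] F [ 0.2  0.1 -3. ] w 20.8 gf 90.7
```

View pics/s2.png

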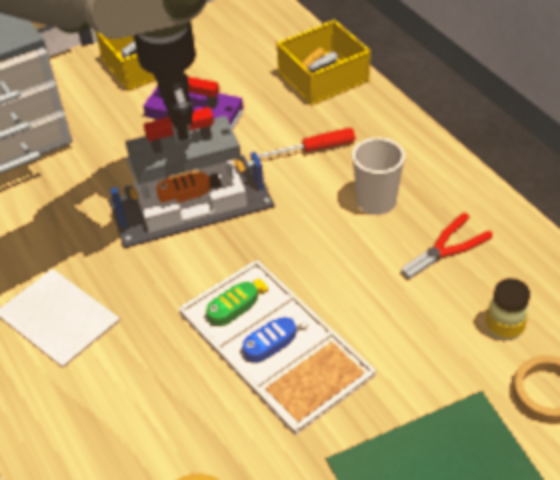

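The crop shows the upper half lifted clear, held level (about (185,150)), with the orange lure still in the cavity at (185,185). Next I carry the half to the mat.

>>> servo_tool(deltas="0 0 0 -10 0 0 -0.035; 0 0 0 -10 0 0 -0.034; 0 -4 -20 0 0 0 0; 0 -7 -36 0 0 0 0; 0 -7 -36 0 0 0 0; 0 -7 -36 0 0 0 0; 0 -7 -36 0 0 0 0; 0 -7 -36 0 0 0 0")

```text
time_s: 5.78
position: [0.531, 0.0746, 0.1582]
tool_rot: [[-0.989, 0.146, -0.0], [0.146, 0.989, 0.0], [0.0, -0.0, -1.0]]
ft_force: [1.0, -0.3, -4.6]
grip_width: 0.0207
gripper_force: 90.5
```

>>> servo_tool(deltas="0 -7 -36 0 0 0 0; 0 -7 -36 0 0 0 0; 0 -7 -36 0 0 0 0; 0 -7 -36 0 0 0 0; 0 -7 -36 0 0 0 0; 0 -7 -36 0 0 0 0; 0 -7 -36 0 0 0 0; 0 -7 -36 0 0 0 0")

```text
time_s: 6.45
position: [0.5443, -0.2187, 0.1581]
tool_rot: [[-0.989, 0.146, -0.0], [0.146, 0.989, 0.0], [0.001, 0.0, -1.0]]
ft_force: [0.9, 0.4, -5.0]
grip_width: 0.0206
gripper_force: 90.5
```

>>> servo_tool(deltas="0 -7 -36 0 0 0 0; 0 -7 -24 0 0 0 0; 0 -4 -12 0 0 0 0; 0 0 0 0 0 0 0; 0 0 0 0 0 0 0")

```text
time_s: 6.87
position: [0.5517, -0.2904, 0.1578]
tool_rot: [[-0.989, 0.147, -0.001], [0.147, 0.989, 0.001], [0.001, 0.001, -1.0]]
ft_force: [-0.1, 0.3, -4.3]
grip_width: 0.0206
gripper_force: 90.5
```

```bash
python3 - <<'E'
from h import *
togo(np.array([.550,-.2905,.0445]),81.6)
# lure in open mould, pad
t=env.get_image("top");save(t,"top2");np.set_printoptions(precision=4,suppress=True)
for k,z in(("lure",.051),("cavity",.029),("pad",.007),("catch",.051),("mould_base",.02)):
    for d in env.spot_point(k,t)[:3]: print(k,round(d["conf"],2),np.round(d["uv"],1),world(t,d["uv"],z))
W,C=cloud(t,(150,190,225,300));r,g,b=C.T
m=(r>1.7*b)&(r>1.25*g)&(r>70)&(W[:,2]>.03)&(W[:,2]<.06);print("lure",rect(W[m]),np.median(W[m],0))
m=(W[:,2]>.034)&(W[:,2]<.046);print("block",rect(W[m]))
m=(W[:,2]>.034)&(W[:,2]<.09);print("all",rect(W[m]))
W,C=cloud(t,(315,228,353,285));r,g,b=C.T
m=(r>1.35*b)&(r<200);
m2=(abs(r-b)<40)&(r>120);print(len(W),C[len(C)//2+19]);print("cork",rect(W[m]),np.median(W[m],0))
E
```

```text
t 6.87 pos [ 551.7 -290.4  157.8] yang 81.56 rv [ 0.001  -0.001  -0.0007] d(cur) [  1.6  -0.5 113.3] d(goal) [  1.7  -0.3 113.3] F [-0.1  0.3 -4.3] w 20.6 gf 90.5
lure 0.95 [183.2 241.5] [0.529  0.2803 0.051 ]
cavity 0.6 [184.  246.6] [0.5178 0.2819 0.029 ]
pad 0.73 [186.2 240.7] [0.5347 0.2807 0.007 ]
pad 0.59 [331.  249.9] [ 0.5127 -0.0938  0.007 ]
pad 0.54 [299.2 263.2] [ 0.4781 -0.0115  0.007 ]
catch 0.61 [190.3 213.1] [0.6007 0.2647 0.051 ]
mould_base 0.67 [330.4 252.9] [ 0.5042 -0.0908  0.02  ]
mould_base 0.61 [186.4 242.8] [0.5283 0.2777 0.02  ]
lure (array([522. , 278.1]), array([170.2,  34.6]), -13.13, 458) [0.5128 0.2791 0.0516]
block (array([521.4, 280.9]), array([217.4,  81.4]), -12.83, 956)
all (array([522.5, 280.7]), array([221.9,  81.4]), -12.83, 1727)
2159 [188 192 183]
cork (array([ 498.2, -102. ]), array([145.5,  97.6]), 0.24, 1457) [ 0.5018 -0.1013  0.0056]
```

View pics/top2.png

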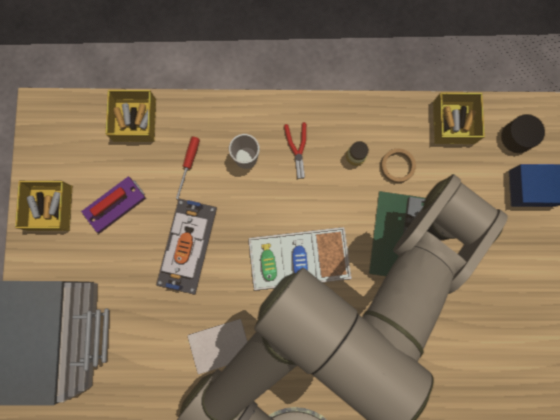

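The picture shows the open mould with the orange lure at (183,247), everything else in place, and the half held over the mat. Next I lower it.

>>> servo_tool(deltas="0 0 0 25 0 0 0; 0 0 0 30 0 0 0; 0 0 0 25 0 0 0; 0 0 0 15 0 0 0; 0 0 0 8 0 0 0; 0 0 0 4 0 0 0; 0 0 0 2 0 0 0; 0 0 0 1 0 0 0")

```text
time_s: 7.83
position: [0.5524, -0.291, 0.0492]
tool_rot: [[-0.989, 0.146, 0.001], [0.146, 0.989, -0.001], [-0.001, -0.001, -1.0]]
ft_force: [-0.5, -0.1, -3.9]
grip_width: 0.0204
gripper_force: 90.4
```

>>> servo_tool(deltas="0 0 0 1 0 0 0; 0 0 0 1 0 0 0; 0 0 0 0 0 0 0; 0 0 0 0 0 0 0")

```text
time_s: 8.17
position: [0.5521, -0.2909, 0.0467]
tool_rot: [[-0.989, 0.146, 0.0], [0.146, 0.989, -0.0], [-0.0, -0.0, -1.0]]
ft_force: [0.3, 0.5, -3.8]
grip_width: 0.0203
gripper_force: 90.4
```

>>> servo_tool(deltas="0 0 0 0.7 0 0 0; 0 0 0 0.7 0 0 0; 0 0 0 0.7 0 0 0; 0 0 0 0 0 0 0; 0 0 0 0 0 0 0")

```text
time_s: 8.58
position: [0.552, -0.2908, 0.0444]
tool_rot: [[-0.989, 0.146, 0.0], [0.146, 0.989, -0.0], [-0.0, -0.0, -1.0]]
ft_force: [-1.4, -0.1, -1.9]
grip_width: 0.0202
gripper_force: 90.9
```

>>> servo_tool(deltas="0 0 0 0.5 0 0 0; 0 0 0 0.3 0 0 0; 0 0 0 0 0 0 0; 0 0 0 0 0 0 0")

```text
time_s: 8.92
position: [0.552, -0.2908, 0.0444]
tool_rot: [[-0.989, 0.146, 0.0], [0.146, 0.989, -0.001], [-0.001, -0.0, -1.0]]
ft_force: [-3.9, 0.9, 5.9]
grip_width: 0.0203
gripper_force: 92.0
```

>>> servo_tool(deltas="1 0 0 0 0 0 0; 1 0 0 0 0 0 0; 1 0 0 0 0 0 0; 1 0 0 0 0 0 0; 1 0 0 0 0 0 0; 1 0 0 0 0 0 0; 1 0 0 -20 0 0 0; 1 0 0 -30 0 0 0")

```text
time_s: 9.58
position: [0.5508, -0.2899, 0.0913]
tool_rot: [[-0.989, 0.146, -0.005], [0.146, 0.989, 0.004], [0.005, 0.003, -1.0]]
ft_force: [0.4, 0.4, 0.3]
grip_width: 0.0854
gripper_force: 0.0
```

>>> servo_tool(deltas="1 0 0 -40 0 0 0; 1 0 0 -40 0 0 0; 1 0 0 0 0 0 0")

```text
time_s: 9.83
position: [0.5543, -0.2924, 0.1818]
tool_rot: [[-0.989, 0.146, 0.011], [0.146, 0.989, -0.009], [-0.012, -0.007, -1.0]]
ft_force: [1.2, 0.2, 1.3]
grip_width: 0.0851
gripper_force: 0.0
```

```bash
python3 - <<'E'
from h import *
togo(np.array([.522,.280,.16]),77.4)
np.set_printoptions(precision=4,suppress=True)
p=env.get_image("side")
W,C=cloud(p,(170,155,260,215));r,g,b=C.T
m=(r>1.7*b)&(r>1.25*g)&(r>70)&(W[:,2]>.035)&(W[:,2]<.06);print("lure",rect(W[m]),np.median(W[m],0))
for k,z in(("lure",.051),("pad",.007),("mould_top",None),("handle",None)):
    for d in env.spot_point(k,p)[:3]: print(k,round(d["conf"],2),np.round(d["uv"],1),world(p,d["uv"],z))
c=np.hstack([cv2.resize(p["img"][150:230,160:280],(480,320)),cv2.resize(p["img"][260:400,260:400],(320,320))]);cv2.imwrite("pics/s3.png",c[:,:,::-1])
E
```

```text
t 9.83 pos [ 554.3 -292.4  181.8] yang 81.6 rv [-0.0067  0.0125  0.0733] d(cur) [115.8 561.7  16.4] d(goal) [156.4 551.6  21.8] F [1.2 0.2 1.3] w 85.1 gf 0.0
lure (array([477.9, 285.7]), array([83.9, 29.9]), -21.84, 102) [0.4849 0.2751 0.0484]
lure 0.5 [214.9 184.9] [0.5161 0.2575 0.051 ]
pad 0.64 [277.5 280.5] [ 0.502  -0.0973  0.007 ]
mould_top 0.94 [337.8 327.3] [ 0.5408 -0.2931  0.0256]
handle 0.84 [340.3 316.6] [ 0.5434 -0.2929  0.0716]
```

View pics/s3.png

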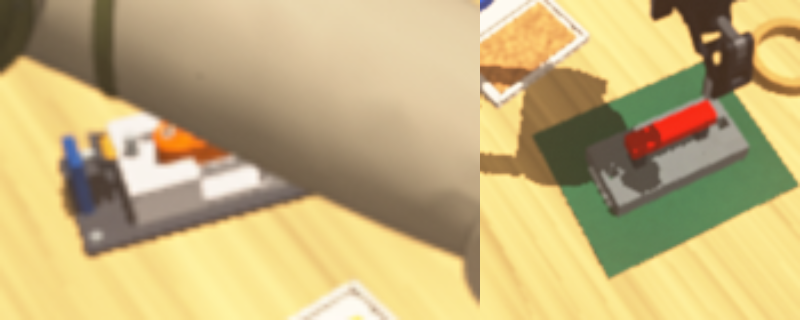

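The right crop shows the upper half flat, handle up, well inside the mat. Next I go back to the mould.

>>> servo_tool(deltas="1 0 0 0 0 0 0.036; 1 0 0 0 0 0 0.037; 1 10 37 0 0 0 0; 1 10 37 0 0 0 0; 1 10 37 0 0 0 0; 1 10 37 0 0 0 0; 1 10 37 0 0 0 0; 1 10 37 0 0 0 0")

```text
time_s: 10.75
position: [0.5409, -0.0592, 0.1721]
tool_rot: [[-0.976, 0.218, -0.003], [0.218, 0.976, 0.001], [0.003, 0.0, -1.0]]
ft_force: [-0.6, 0.2, -0.1]
grip_width: 0.0856
gripper_force: 0.0
```

>>> servo_tool(deltas="1 10 37 0 0 0 0; 1 10 37 0 0 0 0; 1 10 37 0 0 0 0; 1 10 37 0 0 0 0; 1 10 37 0 0 0 0; 1 10 37 0 0 0 0; 1 10 20 0 0 0 0; 1 0 0 0 0 0 0")

```text
time_s: 11.42
position: [0.5246, 0.1942, 0.172]
tool_rot: [[-0.977, 0.213, -0.003], [0.213, 0.977, 0.001], [0.003, -0.0, -1.0]]
ft_force: [-0.1, -0.1, -0.7]
grip_width: 0.0855
gripper_force: 0.0
```

```bash
python3 - <<'E'
from h import *
togo(np.array([.522,.280,.16]),77.4)
np.set_printoptions(precision=4,suppress=True)
for n,bx in (("side",(170,155,260,215)),("top",(150,190,220,300))):
    p=env.get_image(n)
    W,C=cloud(p,bx);r,g,b=C.T
    m=(r>1.8*b)&(r>1.25*g)&(r>70)&(W[:,2]>.035)&(W[:,2]<.06)
    a=np.radians(-12.6);L=(W[:,:2]-[.522,.28])@np.array([[np.cos(a),-np.sin(a)],[np.sin(a),np.cos(a)]])*1000
    m&=(abs(L[:,0])<60)&(abs(L[:,1])<25)
    print(n,"lure",rect(W[m]),np.median(W[m],0),"L",np.percentile(L[m],[1,50,99],axis=0))
    if n=="side":print(np.percentile(L[(W[:,2]>.034)&(W[:,2]<.046)],[1,99],axis=0))
    for k,z in(("lure",.051),("cavity",.029),("catch",.051)):
        for d in env.spot_point(k,p)[:3]: print(k,round(d["conf"],2),np.round(d["uv"],1),world(p,d["uv"],z))
    if n=="top":
        W,C=cloud(p,(315,225,356,290));r,g,b=C.T
        m=(r>1.35*b)&(r<200)&(W[:,2]>.004)
        a=np.radians(6.6);L=(W[:,:2]-[.4996,-.0936])@np.array([[np.cos(a),-np.sin(a)],[np.sin(a),np.cos(a)]])*1000
        m&=(abs(L[:,0])<64)&(abs(L[:,1])<42);print("cork",rect(W[m]),np.percentile(L[m],[2,50,98],axis=0))
    if n=="side":cv2.imwrite("pics/s4.png",cv2.resize(p["img"][140:230,150:270],(800,600))[:,:,::-1])
E
```

```text
t 11.42 pos [524.6 194.2 172. ] yang 77.67 rv [-0.0002 -0.0031  0.0048] d(cur) [20.8 83.3 12. ] d(goal) [21.2 83.2 12. ] F [-0.1 -0.1 -0.7] w 85.5 gf 0.0
side lure (array([516. , 280.5]), array([82.7, 45.2]), -8.37, 291) [0.5138 0.273  0.0482] L [[-45.9309 -22.4427]
 [ -6.7791  -9.8334]
 [ 33.2211  20.5774]]
[[-106.9313  -43.9838]
 [ 102.4181   37.4419]]
lure 0.72 [341.8 326.1] [ 0.54   -0.3054  0.051 ]
lure 0.63 [214.3 184.5] [0.5154 0.2599 0.051 ]
cavity 0.65 [214.4 186.4] [0.5203 0.2741 0.029 ]
cavity 0.45 [308.9 189. ] [0.7468 0.108  0.029 ]
catch 0.65 [237.6 173.9] [0.5943 0.2613 0.051 ]
top lure (array([491.6, 278.1]), array([28.1, 24.8]), -1.21, 91) [0.4928 0.2778 0.0512] L [[-44.5245 -18.4782]
 [-28.2198  -9.9569]
 [-13.5734   4.9432]]
lure 0.43 [183.2 242.6] [0.5262 0.2802 0.051 ]
cavity 0.83 [185.7 246.9] [0.5171 0.2776 0.029 ]
catch 0.77 [190.6 216.5] [0.5921 0.2637 0.051 ]
cork (array([502.6, -93.3]), array([110.8,  65.4]), 6.95, 936) [[-50.3608 -30.8734]
 [  2.1576   0.3308]
 [ 55.8876  31.0015]]
```

View pics/s4.png

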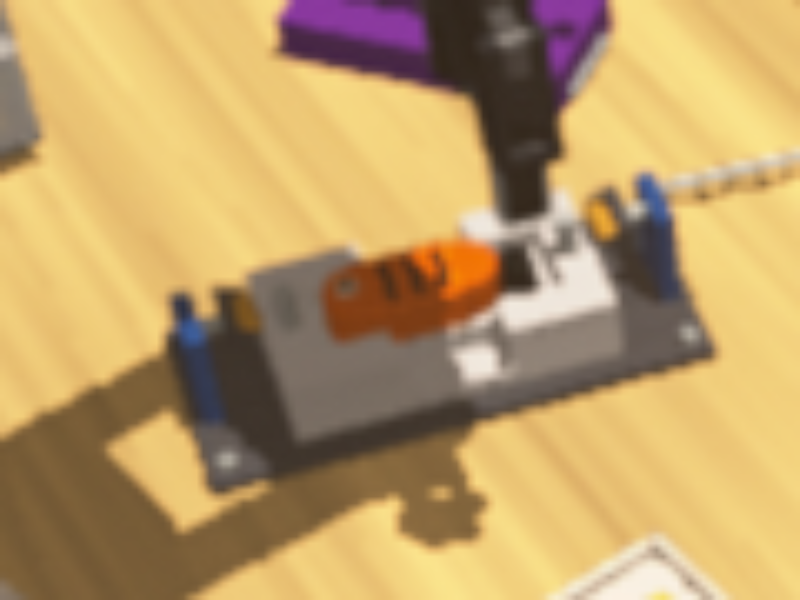

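The lure sits in the cavity at about crop (410,285), shadowed by the arm. I'll use the unshaded earlier top picture to find its position along the mould.

```bash
python3 - <<'E'
from h import *
p=env.get_image("top");im=cv2.imread("pics/top2.png")[:,:,::-1].astype(int)
r,g,b=im[...,0],im[...,1],im[...,2]
def ext(mask,box,c,yaw,z):
    m=np.zeros_like(mask);m[box[1]:box[3],box[0]:box[2]]=mask[box[1]:box[3],box[0]:box[2]]
    n,l,st,_=cv2.connectedComponentsWithStats(m.astype(np.uint8));i=1+np.argmax(st[1:,4])
    v,u=np.where(l==i);W=np.array([world(p,q,z)[:2] for q in zip(u,v)])
    a=np.radians(yaw);L=(W-c)@np.array([[np.cos(a),-np.sin(a)],[np.sin(a),np.cos(a)]])*1000
    print(len(u),L.min(0).round(1),L.max(0).round(1),L.mean(0).round(1))
o=(r>1.8*b)&(r>1.25*g)&(r>70)
ext(o,(160,215,215,280),np.array([.522,.28]),-12.6,.042)
ext((b>1.5*r)&(b>60),(283,230,315,278),np.array([.490,-.012]),6.8,.018)
for s in [im[247,u].tolist() for u in range(168,202,3)]:print(s,end=" ")
cv2.imwrite("pics/t5.png",cv2.resize(im[190:300,145:225].astype(np.uint8),(436,600),interpolation=cv2.INTER_CUBIC)[:,:,::-1])
E
```

```text
386 [-46.9 -18.4] [33.1 17.1] [-7.6 -0.6]
218 [-33.1 -15.8] [32.1 18.1] [1.3 2. ]
[96, 89, 86] [181, 172, 167] [179, 168, 164] [171, 101, 67] [146, 85, 53] [108, 69, 49] [108, 70, 49] [161, 93, 56] [131, 117, 110] [186, 177, 172] [188, 179, 174] [152, 144, 140]
```

View pics/t5.png

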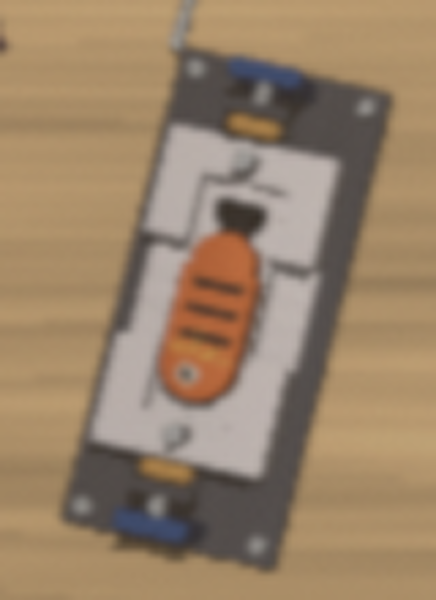

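The zoom shows the lure lengthwise and centred in the cavity (head (180,400), tail (242,200)), with clear notches beside its middle. Next I grasp it.

>>> servo_tool(deltas="1 10 40 0 0 0 0.005; 1 11 40 0 0 0 0; 1 0 3 0 0 0 0; 1 0 0 30 0 0 0; 1 0 0 35 0 0 0; 1 0 0 15 0 0 0; 1 0 0 0 0 0 0; 1 0 0 0 0 0 0", newtons=30)

```text
time_s: 12.53
position: [0.5243, 0.2756, 0.0934]
tool_rot: [[-0.975, 0.223, -0.001], [0.223, 0.975, -0.0], [0.001, -0.0, -1.0]]
ft_force: [0.2, -0.4, 0.7]
grip_width: 0.0852
gripper_force: 0.0
```

```bash
python3 -c "
from h import *
togo(np.array([.522,.2797,.0215]),77.4)"
```

```text
t 12.53 pos [524.3 275.6  93.4] yang 77.09 rv [-0.0004 -0.0007 -0.0054] d(cur) [ 3.1  3.5 71.9] d(goal) [ 3.1  3.5 71.9] F [ 0.2 -0.4  0.7] w 85.2 gf 0.0
```

>>> servo_tool(deltas="1 3 3.5 0 0 0 -0.005; 1 0 0 0 0 0 0; 1 0 0 20 0 0 0; 1 0 0 20 0 0 0; 1 0 0 15 0 0 0; 1 0 0 10 0 0 0; 1 0 0 7 0 0 0; 1 0 0 0 0 0 0")

```text
time_s: 13.2
position: [0.5218, 0.2801, 0.021]
tool_rot: [[-0.976, 0.218, -0.001], [0.218, 0.976, -0.0], [0.001, -0.0, -1.0]]
ft_force: [-0.9, -0.3, 0.2]
grip_width: 0.0856
gripper_force: 0.0
```

>>> servo_tool(deltas="0 0 0 0 0 0 0; 0 0 0 0 0 0 0; 0 0 0 0 0 0 0; 0 0 0 0 0 0 0; 0 0 0 0 0 0 0; 0 0 0 0 0 0 0; 0 0 0 0 0 0 0; 0 0 0 0 0 0 0", newtons=30)

```text
time_s: 13.87
position: [0.5222, 0.2798, 0.0224]
tool_rot: [[-0.976, 0.218, 0.001], [0.218, 0.976, -0.0], [-0.001, -0.0, -1.0]]
ft_force: [-1.9, -2.8, 5.8]
grip_width: 0.039
gripper_force: 30.4
```

>>> servo_tool(deltas="0 0 0 0 0 0 0; 0 0 0 0 0 0 0; 0 0 0 0 0 0 0; 0 0 0 0 0 0 0", newtons=40)

```text
time_s: 14.2
position: [0.5222, 0.2798, 0.0225]
tool_rot: [[-0.976, 0.218, 0.001], [0.218, 0.976, -0.0], [-0.001, -0.0, -1.0]]
ft_force: [-1.1, -3.0, 5.9]
grip_width: 0.0385
gripper_force: 39.6
```

The width of 38.5 mm is too much for the 36 mm lure: the tips are probably on the 40 mm pedestal under the cavity floor (below z = 29 mm). I'll open, rise and regrip.

>>> servo_tool(deltas="0.7 0 0 0 0 0 0; 0.7 0 0 0 0 0 0; 0.7 0 0 0 0 0 0; 0.7 0 0 -5 0 0 0; 0.7 0 0 -3 0 0 0; 0.7 0 0 0 0 0 0; 0 0 0 0 0 0 0; 0 0 0 0 0 0 0", newtons=30)

```text
time_s: 14.87
position: [0.5219, 0.28, 0.0295]
tool_rot: [[-0.976, 0.218, 0.0], [0.218, 0.976, -0.0], [-0.0, -0.0, -1.0]]
ft_force: [0.0, -1.7, 0.8]
grip_width: 0.0365
gripper_force: 0.4
```

>>> servo_tool(deltas="0 0 0 0 0 0 0; 0 0 0 0 0 0 0; 0 0 0 0 0 0 0; 0 0 0 0 0 0 0; 0 0 0 0 0 0 0; 0 0 0 0 0 0 0")

```text
time_s: 15.37
position: [0.522, 0.2801, 0.0296]
tool_rot: [[-0.976, 0.218, 0.0], [0.218, 0.976, 0.0], [-0.0, 0.0, -1.0]]
ft_force: [-0.2, -0.4, 4.9]
grip_width: 0.0353
gripper_force: 31.5
```

Now 35.3 mm: that is the lure. I lift it.

>>> servo_tool(deltas="0 0 0 -3 0 0 0; 0 0 0 -5 0 0 0; 0 0 0 -8 0 0 0; 0 0 0 -12 0 0 0; 0 0 0 -20 0 0 0; 0 0 0 -25 0 0 0; 0 0 0 -25 0 0 0; 0 0 0 0 0 0 0")

```text
time_s: 16.03
position: [0.5238, 0.2808, 0.1329]
tool_rot: [[-0.976, 0.218, 0.008], [0.218, 0.976, 0.003], [-0.008, 0.004, -1.0]]
ft_force: [0.3, 0.1, -0.2]
grip_width: 0.0352
gripper_force: 31.0
```

```bash
python3 - <<'E'
from h import *
togo(np.array([.5022,-.0933,.060]),96.8)
p=env.get_image("side");cv2.imwrite("pics/s6.png",cv2.resize(p["img"][90:230,150:290],(600,600))[:,:,::-1])
E
```

```text
t 16.03 pos [523.8 280.8 132.9] yang 77.42 rv [ 0.003   0.0084 -0.3383] d(cur) [ -59.8 -370.1   71.8] d(goal) [  65.8 -368.9   72.9] F [ 0.3  0.1 -0.2] w 35.2 gf 31.0
```

View pics/s6.png

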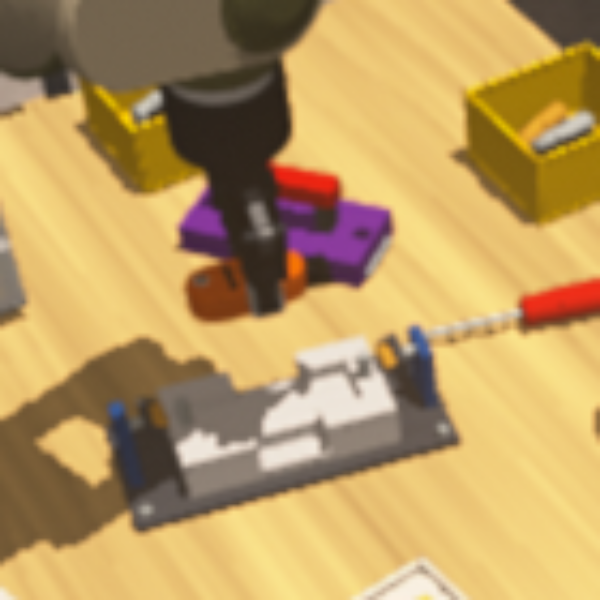

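The lure is held level at (245,285) and the mould is empty. Next I carry it to the cork pocket.

>>> servo_tool(deltas="0 0 0 0 0 0 -0.112; 0 0 0 0 0 0 -0.113; 0 0 0 0 0 0 -0.113; 0 4 -20 0 0 0 0; 0 6.5 -36 0 0 0 0; 0 6.5 -36 0 0 0 0; 0 6.5 -36 0 0 0 0; 0 6.5 -36 0 0 0 0")

```text
time_s: 16.75
position: [0.5105, 0.1123, 0.1267]
tool_rot: [[-0.993, -0.118, -0.002], [-0.118, 0.993, 0.0], [0.002, 0.0, -1.0]]
ft_force: [0.7, 0.8, -0.6]
grip_width: 0.0355
gripper_force: 31.0
```

>>> servo_tool(deltas="0 6.5 -36 0 0 0 0; 0 6.5 -36 0 0 0 0; 0 6.5 -36 0 0 0 0; 0 6.5 -36 0 0 0 0; 0 6.5 -36 0 0 0 0; 0 3 -20 0 0 0 0; 0 0 -5 0 0 0 0; 0 0 0 0 0 0 0")

```text
time_s: 17.42
position: [0.5001, -0.095, 0.1269]
tool_rot: [[-0.993, -0.116, -0.001], [-0.116, 0.993, 0.001], [0.001, 0.001, -1.0]]
ft_force: [0.3, -0.6, -0.6]
grip_width: 0.0351
gripper_force: 31.0
```

```bash
python3 -c "
from h import *
togo(np.array([.5022,-.0933,.0078]),96.8)
p=env.get_image('side');W,C=cloud(p,(205,200,320,308));r,g,b=C.T
m=(abs(r-b)<40)&(r>120)&(W[:,2]>.008)&(W[:,2]<.02);print(np.percentile(W[m][:,2],[50,90]))"
```

```text
t 17.42 pos [500.1 -95.  126.9] yang 96.64 rv [ 0.0007 -0.001  -0.0029] d(cur) [ -2.4   1.3 119. ] d(goal) [ -2.3   1.4 119.1] F [ 0.3 -0.6 -0.6] w 35.1 gf 31.0
[0.01081255 0.01345142]
```

>>> servo_tool(deltas="0 -2.4 1.4 20 0 0 0; 0 0 0 30 0 0 0; 0 0 0 25 0 0 0; 0 0 0 15 0 0 0; 0 0 0 12 0 0 0; 0 0 0 8 0 0 0; 0 0 0 4 0 0 0; 0 0 0 0 0 0 0")

```text
time_s: 18.13
position: [0.5025, -0.0914, 0.013]
tool_rot: [[-0.993, -0.119, -0.001], [-0.119, 0.993, 0.001], [0.001, 0.001, -1.0]]
ft_force: [0.1, -0.4, -0.8]
grip_width: 0.0355
gripper_force: 31.0
```

>>> servo_tool(deltas="0 0 0 1 0 0 0; 0 0 0 1 0 0 0; 0 0 0 0 0 0 0; 0 0 0 0 0 0 0")

```text
time_s: 18.47
position: [0.5028, -0.0925, 0.0119]
tool_rot: [[-0.993, -0.118, 0.001], [-0.118, 0.993, -0.0], [-0.001, -0.0, -1.0]]
ft_force: [-1.1, -0.0, -0.6]
grip_width: 0.0354
gripper_force: 31.0
```

>>> servo_tool(deltas="0 0 0 1 0 0 0; 0 0 0 1 0 0 0; 0 0 0 1 0 0 0; 0 0 0 0 0 0 0; 0 0 0 0 0 0 0")

```text
time_s: 18.88
position: [0.5026, -0.0924, 0.0084]
tool_rot: [[-0.993, -0.118, -0.0], [-0.118, 0.993, 0.0], [0.0, 0.0, -1.0]]
ft_force: [1.2, 0.2, 0.0]
grip_width: 0.0355
gripper_force: 31.0
```

>>> servo_tool(deltas="0 0 0 0.6 0 0 0; 0 0 0 0 0 0 0; 0 0 0 0 0 0 0")

```text
time_s: 19.13
position: [0.5026, -0.0924, 0.0078]
tool_rot: [[-0.993, -0.118, -0.0], [-0.118, 0.993, -0.0], [0.0, -0.0, -1.0]]
ft_force: [0.5, -0.2, -0.7]
grip_width: 0.0356
gripper_force: 31.0
```

>>> servo_tool(deltas="0 0 0 0.4 0 0 0; 0 0 0 0.4 0 0 0; 0 0 0 0 0 0 0; 0 0 0 0 0 0 0")

```text
time_s: 19.47
position: [0.5027, -0.0924, 0.0076]
tool_rot: [[-0.993, -0.118, 0.0], [-0.118, 0.993, -0.0], [-0.0, -0.0, -1.0]]
ft_force: [-1.7, 1.3, 6.5]
grip_width: 0.0354
gripper_force: 31.8
```

Contact. I open a little, so the fingers clear the tray walls, then rise.

>>> servo_tool(deltas="0.5 0 0 0 0 0 0; 0.5 0 0 0 0 0 0; 0.5 0 0 0 0 0 0; 0.5 0 0 0 0 0 0; 0.5 0 0 -5 0 0 0; 0.5 0 0 -10 0 0 0; 0.5 0 0 -20 0 0 0; 0.5 0 0 -30 0 0 0")

```text
time_s: 20.13
position: [0.5017, -0.092, 0.072]
tool_rot: [[-0.993, -0.118, -0.003], [-0.118, 0.993, 0.001], [0.003, 0.002, -1.0]]
ft_force: [-0.8, 0.3, 0.4]
grip_width: 0.043
gripper_force: 0.0
```

>>> servo_tool(deltas="0.5 0 0 -40 0 0 0; 0.5 0 0 -40 0 0 0; 0.5 20 20 0 0 0 0; 0.5 36 20 0 0 0 0; 0.5 36 20 0 0 0 0; 0.5 36 20 0 0 0 0; 0.5 0 0 0 0 0 0; 0.5 0 0 0 0 0 0")

```text
time_s: 20.8
position: [0.3648, -0.0274, 0.153]
tool_rot: [[-0.993, -0.118, 0.001], [-0.118, 0.993, -0.001], [-0.001, -0.001, -1.0]]
ft_force: [0.5, -0.4, 0.2]
grip_width: 0.0428
gripper_force: 0.0
```

```bash
python3 - <<'E'
from h import *
togo(np.array([.5022,-.0933,.06]),96.8)
p=env.get_image("side");cv2.imwrite("pics/s7.png",cv2.resize(p["img"][140:395,170:410],(565,600))[:,:,::-1])
W,C=cloud(p,(250,255,310,310));r,g,b=C.T
m=(r>1.8*b)&(W[:,2]>.023);print(rect(W[m]),np.percentile(W[m][:,2],[5,50,95]))
E
```

```text
t 20.8 pos [364.8 -27.4 153. ] yang 96.79 rv [-0.0007  0.0012 -0.0001] d(cur) [-128.5  -81.7   93.2] d(goal) [-128.6  -81.7   93. ] F [ 0.5 -0.4  0.2] w 42.8 gf 0.0
(array([496.5, -94.2]), array([83.3, 37.8]), 8.25, 339) [0.02417735 0.02716623 0.03080151]
```

View pics/s7.png

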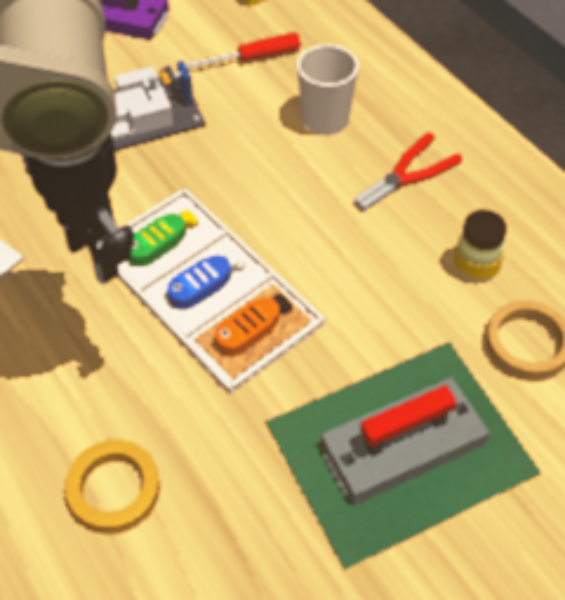

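The lure lies flat on the cork at (250,325), its top about 27 mm up as it should be. The upper half is handle up on the mat at (405,440), and the other things are where they were.

```bash
python3 -c "
from rig import env
print(env.close_job())"
```

```text
the job is handed in; nothing more can be done
None
```

The job is handed in at about 21 s: the upper mould half stands handle up on the green mat and the orange lure lies flat on the cork pad; neither was dropped, and nothing else looked moved in the last pictures.

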